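# Make up two lock kits in colour-coded trays

## Task

On the plywood board, make up two lock kits from the five loose parts in front of the trays. The red tray gets one lock core and both yellow sleeves, the blue tray the other lock core and the black-headed key: each core lies flat and lengthwise in its tray's rubber-lined compartment, the sleeves stand upright side by side, and the key lies flat, in the bare compartment of their tray. Leave the centre punch and the oil can where they are.

Things in the scene. Friction and masses are not known exactly. Their poses are not given: they have to be found in the camera images.
- red_tray: Red kit tray, fixed on the board, 140 (x) x 144 (y) x 8 mm high, tabs at its y ends. Origin: centre of its underside (board top, z = 0.165). Walls 4 mm thick, 8 mm high; a wall along y at x = 0 parts two compartments, 64 (x) x 136 mm (y): middle x = -0.034, black rubber lining, floor 4.5 mm above origin; middle x = +0.034, bare, floor 3 mm above origin. -x faces the robot, give or take 10 degrees.
- blue_tray: Blue kit tray, fixed on the board, 140 (x) x 144 (y) x 8 mm high, tabs at its y ends. Origin: centre of its underside (board top, z = 0.165). Walls 4 mm thick, 8 mm high; a wall along y at x = 0 parts two compartments, 64 (x) x 136 mm (y): middle x = -0.034, black rubber lining, floor 4.5 mm above origin; middle x = +0.034, bare, floor 3 mm above origin. -x faces the robot, give or take 10 degrees.
- core_a_mid (a point): Lock core with its key in, one of two alike, lying flat on the board, 93 mm long along its y, 85 g. The point is the middle of the grey zinc body (16 x, 38 y, 14 mm high), half-way up, 7 mm over its underside; hold it there. From the point it reaches 29 mm to +y (thin nose) and 63 mm to -y (flat key bow, 22 mm wide, 4 to 7 mm above the underside).
- core_b_mid (a point): Lock core with its key in, one of two alike, lying flat on the board, 93 mm long along its y, 85 g. The point is the middle of the grey zinc body (16 x, 38 y, 14 mm high), half-way up, 7 mm over its underside; hold it there. From the point it reaches 29 mm to +y (thin nose) and 63 mm to -y (flat key bow, 22 mm wide, 4 to 7 mm above the underside).
- sleeve_a_mid (a point): Yellow tubular sleeve, one of two alike, standing upright on the board: 34 mm outside diameter, 55 mm high, open bore, about 120 g. This point is its centre, half-way up; z is the tube's axis.
- sleeve_b_mid (a point): Yellow tubular sleeve, one of two alike, standing upright on the board: 34 mm outside diameter, 55 mm high, open bore, about 120 g. This point is its centre, half-way up; z is the tube's axis.
- key_head (a point): Key with a black moulded head, 25 x 61 x 9 mm, lying flat on the board, about 18 g. This point is the middle of the black head, half-way up: the head is 24 mm wide (x), 29 mm long (y) and 9 mm high; its underside is 4.5 mm below the point. The thin steel blade points to -y. Hold it by the head.
- key_tip (a point): Tip of the black-headed key's steel blade, 45.5 mm from the middle of the head.
- punch: Bystander: grey steel centre punch, 9 x 108 x 9 mm, loose, lying on the board between the two trays, roughly along the world's x. Origin: centre of its underside; its length lies along its own y.
- oil_can: Bystander: small red oil can with a thin spout, 66 x 84 x 166 mm, loose, standing at the back of the board. Origin: centre of its underside.

How it is judged (in metres and radians):
At the end, for the whole second after the job is handed in: A lock core lies flat, lengthwise (0.35 rad, either way round) on each tray's rubber lining; both sleeves stand upright (0.1 rad) on the red tray's bare floor; the key lies flat, head and blade inside the blue tray's bare compartment. Anywhere inside the walls will do. All at rest ((((x of core_a_mid in the frame of red_tray between -0.058 and -0.01 m and y of red_tray in the frame of core_a_mid between -0.047 and 0.013 m and angle between the y axis of core_a_mid and the y axis of red_tray, either way round below 0.35 rad and z of core_a_mid in the frame of red_tray between 0.008 and 0.0145 m and angle between core_a_mid's own z axis and vertical below 0.1 rad) and (x of core_b_mid in the frame of blue_tray between -0.058 and -0.01 m and y of blue_tray in the frame of core_b_mid between -0.047 and 0.013 m and angle between the y axis of core_b_mid and the y axis of blue_tray, either way round below 0.35 rad and z of core_b_mid in the frame of blue_tray between 0.008 and 0.0145 m and angle between core_b_mid's own z axis and vertical below 0.1 rad)) or ((x of core_b_mid in the frame of red_tray between -0.058 and -0.01 m and y of red_tray in the frame of core_b_mid between -0.047 and 0.013 m and angle between the y axis of core_b_mid and the y axis of red_tray, either way round below 0.35 rad and z of core_b_mid in the frame of red_tray between 0.008 and 0.0145 m and angle between core_b_mid's own z axis and vertical below 0.1 rad) and (x of core_a_mid in the frame of blue_tray between -0.058 and -0.01 m and y of blue_tray in the frame of core_a_mid between -0.047 and 0.013 m and angle between the y axis of core_a_mid and the y axis of blue_tray, either way round below 0.35 rad and z of core_a_mid in the frame of blue_tray between 0.008 and 0.0145 m and angle between core_a_mid's own z axis and vertical below 0.1 rad))) and x of sleeve_a_mid in the frame of red_tray between 0.017 and 0.051 m and y of sleeve_a_mid in the frame of red_tray between -0.053 and 0.053 m and z of sleeve_a_mid in the frame of red_tray between 0.027 and 0.034 m and angle between each of sleeve_a_mid, sleeve_b_mid's own z axis and vertical below 0.1 rad and x of sleeve_b_mid in the frame of red_tray between 0.017 and 0.051 m and y of sleeve_b_mid in the frame of red_tray between -0.053 and 0.053 m and z of sleeve_b_mid in the frame of red_tray between 0.027 and 0.034 m and x of key_head in the frame of blue_tray between 0.01 and 0.058 m and y of key_head in the frame of blue_tray between -0.06 and 0.06 m and z of key_head in the frame of blue_tray between 0.004 and 0.011 m and x of key_tip in the frame of blue_tray between 0 and 0.07 m and y of key_tip in the frame of blue_tray between -0.07 and 0.07 m and angle between key_head's own z axis and vertical below 0.12 rad and linear speed of each of core_a, core_b, sleeve_a, sleeve_b, black_key below 0.02 m/s); the robot touches nothing.
It fails at once if the centre punch is shifted by more than 30 mm (distance of punch from where it was at the start of the episode above 0.03 m).
It fails at once if the oil can is shifted by more than 30 mm or tipped over (distance of oil_can from where it was at the start of the episode above 0.03 m or angle between oil_can's own z axis and vertical above 0.4 rad).
It also fails if it takes over 106 s, if anything falls off the work surface, if the arm or the gripper's body presses on something with over 40 N, if the wrist force passes 120 N, or if a joint passes its speed limit or range.

## Robot

A 6-joint arm with a two-finger parallel gripper is mounted at the origin on a cart in front of the work surface, level with it; the furniture and walls round the work are solid. World frame = base frame: x ahead of the robot, y to its left, z up, the work surface at z = 0. Lengths are in m, angles in degrees, forces in N, time in s.
With the tool pointing down it reaches from about 0.375 to 0.9 m from the base axis. Payload 3.1 kg.
Tool frame: the origin (TCP) lies between the finger pads; the fingertips stand bot.tip_extent ahead of it and the grasp point (between the pads) lies 2 mm behind it (bot.tip_extent is the distance from the TCP to the fingertips, in m); z points along the fingers, y is the direction in which the jaws open and shut (so a half turn about z gives the same grasp; the last joint's range is limited). The gripper opens to 87 mm and grips with 3 to 60 N. Pads are 19 mm wide; open, the fingers measure 117 mm over their backs; the gripper's body (75 mm by 190 mm) begins 51 mm behind the grasp point.
Start: joints at [54.116, 30.224, 82.088, -0, 67.689, -10.227], TCP at [0.271, 0.563, 0.24] pointing down, gripper open.
Joint ranges: [-176.69, 176.69], [-43.24, 126.21], [12.49, 139.97], [-82, 262], [0, 151.66], [-163.58, 163.58]. Speed limits (degrees/s): [159.86, 159.86, 180, 180, 180, 180].

## Interface

Orientations are given as a 3x3 rotation matrix whose columns are the frame's x, y, z axes.
In Python, from rig import bot, imaging, recognise, masks_of, mark_of gives the robot as it stands.
- The arm moves only by the tool send_rows, never from a script. Its argument "plan" is a list that holds one entry, the list of rows, each a list of 5 numbers: the shift along the world's x, y, z normalised to -1 to 1, where 1 is 0.03 m, then the turn about the world's z normalised to -1 to 1, where 1 is 0.1 rad, then the closure, from -1 (fully open) to 1 (shut). A call has 1 to 20 rows; each row shifts and turns the commanded pose from where the row before left it; what a row does not reach is not made up. A row lasts 1/10 s, in which the tool goes at most 50 mm and 8.59 degrees, less where a joint would pass 70% of its speed; a pose out of reach is approached as far as the arm can. A call with a number of a shift or a turn outside -1 to 1 is refused whole. A call with a gripper value outside its range is refused whole. The fingers move at their own pace and stop on an object; the grip force is fixed at half the most. Time passes only in rows, so rows that do not move let the fingers close. It gives the time, the measured TCP pose, the force and the opening at its end, in the units of the state.
- bot.read_state(): the state, without advancing time (a new reading comes with each control period).
- imaging.capture(name): name is "side" or "top" or "wrist"; returns a dict with "img" (384x512x3 uint8, blue, green, red), "mtx" (3x3 intrinsics, pixels), "pose" (4x4, takes a point from camera to world coordinates); the wrist camera has in their place "T_tool_cam" (4x4, takes a point from camera to tool coordinates, whose origin is the TCP and whose axes are the flange's). Camera axes: x right, y down, z forward; pixel columns grow to the right and rows downward; lengths in m; the calibration is good to about 2 mm. The wrist camera is an equidistant fisheye: a pixel r from the principal point sees the ray r / f radians off the axis. A picture is of the moment at which its call begins: read the wrist's pose just before it. There is no depth.
- bot.hand_in(): hands the job in, once; it reports no verdict.
Trained networks look in the newest picture that a camera, given by its name, has taken for a name from the list of things; names that differ only in an ending like _2 or _b are one class to them, and where a whole thing is asked for, a point or a joint stands for the part that bears it (a point fixed in the world has none). Each returns a list of dicts, best first, with "conf" (0 to 1); they miss things now and then, are a little off and sometimes report something else, mostly with a low value. They report only what shows in the picture. A call takes as long as a camera call.
- recognise(camera, target): "at" ([x, y, z] in m, in world coordinates, good to about 4 mm: the middle of the surface that is visible of it).
- masks_of(camera, target): "region" (384x512 bool, what is visible of it).
- mark_of(camera, target): "at" ([x, y, z] in m, in world coordinates, good to about 4 mm: a listed point, or the origin of a listed thing).
The state is a dict: "time_s": time; "joint_positions": joint angles; "qvel": joint speeds; "tau": joint torques, N m; "position": TCP position; "tcp_rot": TCP orientation; "force": force on the tool from outside, world axes, zero at the start; "moment": the same for the moment, N m; "opening": opening from 0.0 (shut) to 1.0 (fully open).
Only numpy, scipy, OpenCV 4.12 (cv2) and the standard library are available. Lean on these libraries where they do the work, as an engineer would, in place of code of your own. Each camera call takes 0.05 s, during which the arm holds its last target.

## Working session

There is one attempt and no reset: what is moved stays moved. The work goes in short steps, Python scripts to look and compute and a tool call to move; the robot and the scene stay as the last step left them, time stands still between calls to the robot, and variables do not carry over. Pictures are saved under pics/ and viewed, and the job is handed in when it is done.

Besides the shell and the picture viewer there is one more tool, called after "Call:" by a JSON object that holds its "name" and its "arguments", one argument or row to a line. send_rows: Moves the arm, as the interface text tells. Its arguments: {"type":"object","properties":{"plan":{"type":"array"}},"required":["plan"]}

```bash
ls; mkdir -p pics; python3 - <<'E'
from rig import bot, imaging, recognise, masks_of, mark_of
import cv2
s=bot.read_state(); print(s['time_s'],s['position'],s['tcp_rot'],s['opening'],bot.tip_extent)
for c in ['top','side','wrist']:
    d=imaging.capture(c); cv2.imwrite(f'pics/{c}0.png',d['img'])
    for n in ['red_tray','blue_tray','core_a_mid','sleeve_a_mid','key_head','key_tip','punch','oil_can']:
        print(c,n,[([round(float(v),3) for v in m['at']],round(m['conf'],2)) for m in mark_of(c,n)])
print(bot.read_state()['time_s'])
E
```

```text
pics
0.0 [0.27015898 0.56280534 0.23854159] [[-9.01417592e-01  4.32948798e-01 -1.28953609e-03]
 [ 4.32950552e-01  9.01415862e-01 -1.80630397e-03]
 [ 3.80371153e-04 -2.18653954e-03 -9.99997537e-01]] 0.9964761698688424 0.017
top red_tray [([0.616, -0.115, 0.164], 0.81)]
top blue_tray [([0.601, 0.238, 0.166], 0.82)]
top core_a_mid [([0.468, 0.315, 0.171], 0.72)]
top sleeve_a_mid [([0.454, 0.208, 0.196], 0.56)]
top key_head [([0.465, -0.065, 0.164], 0.52)]
top key_tip [([0.426, -0.054, 0.169], 0.61)]
top punch [([0.771, 0.072, 0.168], 0.64), ([0.594, 0.061, 0.165], 0.58)]
top oil_can [([0.769, 0.073, 0.165], 0.93)]
side red_tray []
side blue_tray [([0.602, 0.239, 0.165], 0.83)]
side core_a_mid [([0.47, 0.313, 0.172], 0.4), ([0.478, 0.091, 0.175], 0.31)]
side sleeve_a_mid [([0.456, 0.203, 0.192], 0.81)]
side key_head [([0.468, -0.073, 0.168], 0.59)]
side key_tip [([0.427, -0.052, 0.17], 0.48)]
side punch [([0.463, -0.173, 0.194], 0.5)]
side oil_can []
wrist red_tray []
wrist blue_tray []
wrist core_a_mid []
wrist sleeve_a_mid []
wrist key_head []
wrist key_tip []
wrist punch []
wrist oil_can []
1.35
```

View pics/top0.png

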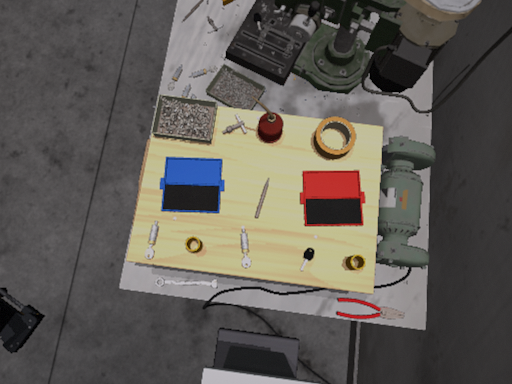

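View pics/side0.png

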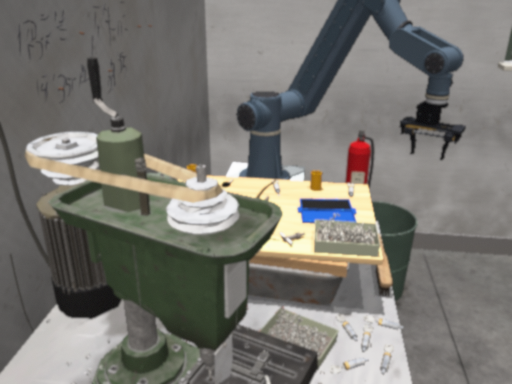

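View pics/wrist0.png

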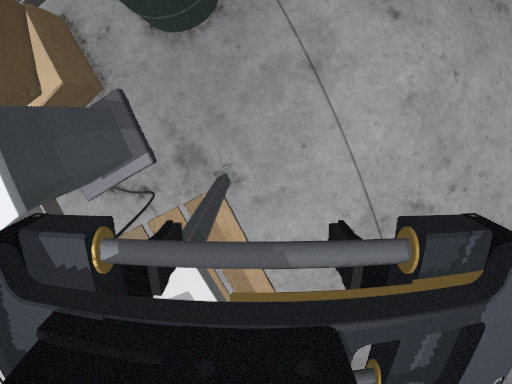

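```bash
cat > h.py <<'E'
import numpy as np, cv2
from rig import bot, imaging, recognise, masks_of, mark_of
def back(d,uv,z):
    K=np.array(d['mtx']);P=np.array(d['pose'])
    uv=np.atleast_2d(np.array(uv,float))
    r=np.c_[(uv-[K[0,2],K[1,2]])/[K[0,0],K[1,1]],np.ones(len(uv))]@P[:3,:3].T
    t=(z-P[2,3])/r[:,2]
    return P[:3,3]+r*t[:,None]
def proj(d,X):
    K=np.array(d['mtx']);P=np.array(d['pose'])
    c=(np.atleast_2d(X)-P[:3,3])@P[:3,:3]
    p=c@K.T
    return p[:,:2]/p[:,2:]
E
python3 - <<'E'
from h import *
d=imaging.capture('top'); np.save('top.npy',d,allow_pickle=True)
print(d['pose'],d['mtx'])
for n,z in [('red_tray',.173),('blue_tray',.173),('core_a_mid',.172),('sleeve_a_mid',.22),('key_head',.169),('punch',.17),('oil_can',.2)]:
    for m in masks_of('top',n):
        r=m['region']
        pts=np.argwhere(r)[:,::-1]
        if len(pts)<4: continue
        w=back(d,pts,z)[:,:2]
        rect=cv2.minAreaRect((w*1000).astype(np.float32))
        ev,V=np.linalg.eigh(np.cov(w.T))
        print(n,round(m['conf'],2),len(pts),pts.mean(0).round(1),w.mean(0).round(4),'rect',np.round(rect[0],1),np.round(rect[1],1),round(rect[2],1),'maj',round(np.degrees(np.arctan2(V[1,1],V[0,1])),1))
im=d['img'][140:300,125:385]
for i,(a,b) in enumerate([(125,255),(250,385)]):
    c=d['img'][150:285,a:b]
    cv2.imwrite(f'pics/crop{i}.png',cv2.resize(c,None,fx=4.4,fy=4.4,interpolation=cv2.INTER_CUBIC))
E
```

```text
[[ 0.1296329  -0.96341545  0.23457616  0.38856642]
 [-0.99154983 -0.12712645  0.02584191  0.06226167]
 [ 0.00492434 -0.23594391 -0.9717542   1.15133702]
 [ 0.          0.          0.          1.        ]] [[401.62191879   0.         253.08396994]
 [  0.         401.62191879 183.00139781]
 [  0.           0.           1.        ]]
red_tray 0.62 3335 [332.5 198.4] [ 0.6119 -0.1125] rect [ 613.  -113.4] [141.6 163.6] 8.8 maj 101.5
blue_tray 0.77 3302 [192.5 185. ] [0.6002 0.238 ] rect [601.7 239.3] [144.7 162. ] 4.2 maj 92.5
core_a_mid 0.67 242 [152.  240.8] [0.4504 0.3122] rect [453.4 313.1] [20.9 91. ] 89.3 maj 177.7
sleeve_a_mid 0.67 197 [193.5 244.6] [0.451 0.204] rect [451.3 204. ] [34.2 39.6] 7.5 maj 69.3
key_head 0.52 111 [308.4 255.3] [ 0.4652 -0.0672] rect [459.9 -65.1] [21.3 46.4] 69.2 maj 159.9
punch 0.41 114 [262.1 199. ] [0.5878 0.0607] rect [588.2  60.7] [ 8.  96.3] 79.6 maj 170.0
punch 0.22 222 [355.7 262.4] [ 0.4631 -0.1816] rect [ 463.2 -181.2] [34.  47.9] 14.4 maj 107.3
oil_can 0.84 665 [270.2 126.9] [0.7685 0.0637] rect [780.   63.9] [104.7  63.1] 4.9 maj -173.9
```

View pics/crop0.png

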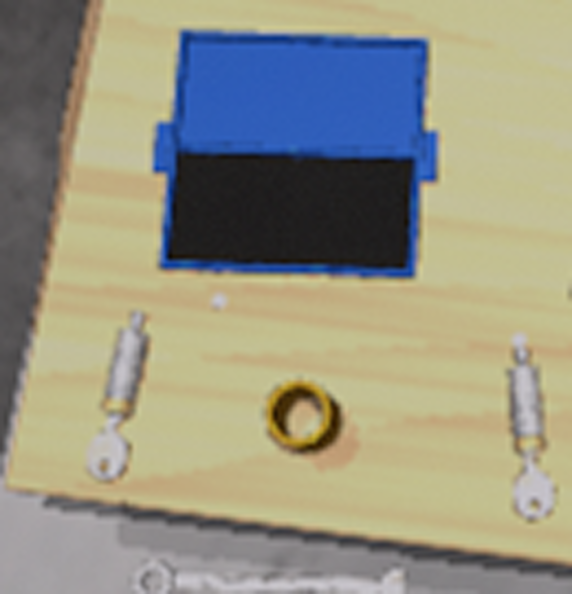

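View pics/crop1.png

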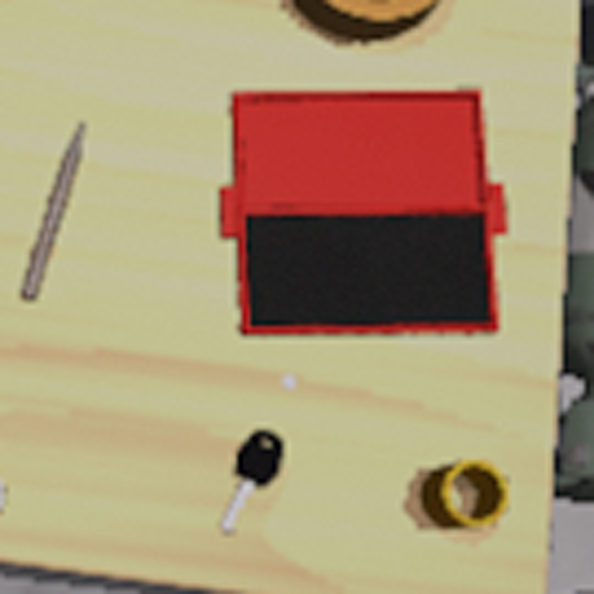

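```bash
python3 - <<'E'
from h import *
d=np.load('top.npy',allow_pickle=True).item()
def c(i,p,z): 
    p=(np.array(p,float)+.5)/4.4-.5+[[125,250][i],150]
    return back(d,p,z)[:,:2]
for n,i,p in [('blue',0,[(182,32),(428,42),(414,276),(162,269)]),('red',1,[(234,93),(480,91),(497,329),(243,334)])]:
    w=c(i,p,.173); e1=w[0]-w[1]; e2=w[3]-w[2]; f1=w[0]-w[3]; f2=w[1]-w[2]
    print(n,w.mean(0).round(4),[np.linalg.norm(e).round(4) for e in (e1,e2,f1,f2)],'yang-90',[round(np.degrees(np.arctan2(e[1],e[0]))-90,1) for e in (e1,e2)],'xang',[round(np.degrees(np.arctan2(e[1],e[0])),1) for e in (f1,f2)])
for n,i,p,z in [('coreA nose,bow',0,[(137,314),(106,481)],.170),('coreB',0,[(519,334),(535,521)],.170),('key head,tip',1,[(260,458),(227,531)],.1695)]:
    w=c(i,p,z); e=w[0]-w[1]; L=np.linalg.norm(e); a=np.degrees(np.arctan2(e[1],e[0]))
    print(n,w.round(4).tolist(),'L',L.round(4),'ang of +y',round(a,1),'mid',(w[0]-e/L*.029).round(4))
print('sleeves',c(0,[(302,416)],.22),c(1,[(472,493)],.22))
for t in ['core_a_mid','core_b_mid','sleeve_a_mid','sleeve_b_mid']:
  for f in (recognise,mark_of):
    for cam in ('top','side'):
      print(t,f.__name__,cam,[(np.round(m['at'],3).tolist(),round(m['conf'],2)) for m in f(cam,t)])
print(bot.read_state()['time_s'])
E
```

```text
blue [0.6013 0.2393] [np.float64(0.1424), np.float64(0.1411), np.float64(0.1388), np.float64(0.1368)] yang-90 [np.float64(5.1), np.float64(5.9)] xang [np.float64(5.8), np.float64(5.2)]
red [ 0.6142 -0.1116] [np.float64(0.1416), np.float64(0.1416), np.float64(0.1389), np.float64(0.1374)] yang-90 [np.float64(8.0), np.float64(8.6)] xang [np.float64(7.8), np.float64(7.8)]
coreA nose,bow [[0.4991, 0.3128], [0.4066, 0.3125]] L 0.0924 ang of +y 0.2 mid [0.4701 0.3127]
coreB [[0.5157, 0.1], [0.4158, 0.0775]] L 0.1024 ang of +y 12.7 mid [0.4874 0.0936]
key head,tip [[0.469, -0.0675], [0.4277, -0.0535]] L 0.0436 ang of +y -18.7 mid [ 0.4415 -0.0582]
sleeves [[0.45188368 0.20468021]] [[ 0.46129673 -0.17163247]]
core_a_mid call top [([0.45, 0.311, 0.173], 0.67)]
core_a_mid call side [([0.469, 0.313, 0.178], 0.51)]
core_a_mid call top [([0.469, 0.313, 0.172], 0.71)]
core_a_mid call side [([0.47, 0.313, 0.172], 0.4), ([0.478, 0.091, 0.176], 0.31)]
core_b_mid call top [([0.46, 0.085, 0.174], 0.73)]
core_b_mid call side [([0.783, 0.085, 0.307], 0.5), ([0.468, 0.205, 0.198], 0.28)]
core_b_mid call top [([0.477, 0.094, 0.172], 0.58)]
core_b_mid call side [([0.478, 0.089, 0.173], 0.4)]
sleeve_a_mid call top [([0.452, 0.209, 0.212], 0.56)]
sleeve_a_mid call side [([0.468, 0.203, 0.201], 0.49)]
sleeve_a_mid call top [([0.456, 0.207, 0.192], 0.44)]
sleeve_a_mid call side [([0.456, 0.204, 0.192], 0.81)]
sleeve_b_mid call top [([0.465, -0.169, 0.205], 0.45)]
sleeve_b_mid call side [([0.468, -0.173, 0.214], 0.51)]
sleeve_b_mid call top [([0.462, -0.168, 0.193], 0.54)]
sleeve_b_mid call side [([0.462, -0.175, 0.191], 0.64), ([0.48, 0.091, 0.174], 0.53)]
2.55
```

Call:
{"name": "send_rows", "arguments": {
  "plan": [
    [[0.74,-0.926,0,0.477,-1],[0.74,-0.926,0,0.477,-1],[0.74,-0.926,0,0.477,-1],[0.74,-0.926,0,0.477,-1],[0.74,-0.926,0,0.477,-1],[0.74,-0.926,0,0.477,-1],[0.74,-0.926,0,0.477,-1],[0.74,-0.926,0,0.477,-1],[0.74,-0.926,0,0.477,-1],[0,0,0,0,-1]]
  ]
}}

```text
time_s: 3.55
position: [0.4736, 0.3104, 0.2398]
tcp_rot: [[-1.0, 0.023, 0.002], [0.023, 1.0, -0.001], [-0.002, -0.001, -1.0]]
force: [-0.0, 0.3, -0.1]
opening: 1.006
```

```bash
cat >> h.py <<'E'
def wproj(d,s,X):
    K=np.array(d['mtx']);T=np.array(d['T_tool_cam'])
    X=np.atleast_2d(X)
    t=(X-np.array(s['position']))@np.array(s['tcp_rot'])
    c=(t-T[:3,3])@T[:3,:3]
    th=np.arctan2(np.hypot(c[:,0],c[:,1]),c[:,2]); ph=np.arctan2(c[:,1],c[:,0])
    return np.c_[K[0,2]+K[0,0]*th*np.cos(ph),K[1,2]+K[1,1]*th*np.sin(ph)]
def wback(d,s,uv,z):
    K=np.array(d['mtx']);T=np.array(d['T_tool_cam'])
    q=(np.atleast_2d(np.array(uv,float))-[K[0,2],K[1,2]])/[K[0,0],K[1,1]]
    th=np.hypot(*q.T); k=np.where(th>1e-9,np.sin(th)/np.maximum(th,1e-9),1)
    r=np.c_[q*k[:,None],np.cos(th)]
    R=np.array(s['tcp_rot'])
    o=R@T[:3,3]+np.array(s['position']); r=r@(R@T[:3,:3]).T
    return o+r*((z-o[2])/r[:,2])[:,None]
E
python3 - <<'E'
from h import *
s=bot.read_state(); d=imaging.capture('wrist'); s2=bot.read_state()
print(s['position'],s2['position'],s2['opening']); print(np.round(d['T_tool_cam'],3),np.round(d['mtx'],1))
np.save('w1.npy',dict(d=d,s=s),allow_pickle=True)
cv2.imwrite('pics/w1.png',d['img'])
for n in ['core_a_mid','blue_tray','sleeve_a_mid']: print(n,[(np.round(m['at'],3).tolist(),round(m['conf'],2)) for m in mark_of('wrist',n)])
print(wproj(d,s,[[.47,.313,.172],[.499,.313,.172],[.601,.239,.165]]))
E
```

```text
[0.4735963  0.31039061 0.23976112] [0.47187621 0.31185633 0.23962265] 0.9975871190060789
[[-0.001 -0.97  -0.244  0.065]
 [ 1.    -0.001 -0.    -0.001]
 [ 0.    -0.244  0.97  -0.145]
 [ 0.     0.     0.     1.   ]] [[297.3   0.  255. ]
 [  0.  297.3 196.3]
 [  0.    0.    1. ]]
core_a_mid []
blue_tray []
sleeve_a_mid [([0.454, 0.211, 0.189], 0.81)]
[[260.16006083 205.89718634]
 [260.83329007 241.85786331]
 [185.50922435 335.08752876]]
```

View pics/w1.png

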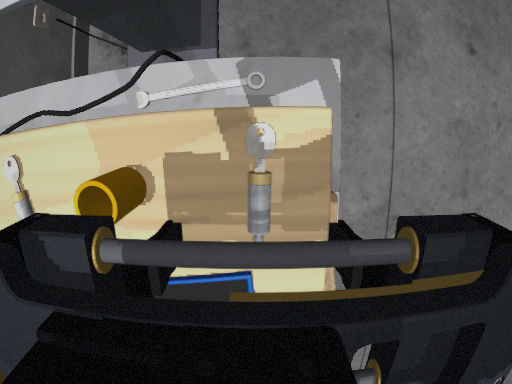

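Call:
{"name": "send_rows", "arguments": {
  "plan": [
    [[0,0,-0.6,0,-1],[0,0,-0.6,0,-1],[0,0,-0.4,0,-1],[0,0,-0.2,0,-1],[0,0,0,0,-1],[0,0,0,0,1],[0,0,0,0,1],[0,0,0,0,1],[0,0,0,0,1],[0,0,0,0,1],[0,0,0,0,1]]
  ]
}}

```text
time_s: 4.85
position: [0.4704, 0.3133, 0.1857]
tcp_rot: [[-1.0, 0.019, 0.0], [0.019, 1.0, 0.0], [-0.0, 0.0, -1.0]]
force: [-0.2, 0.4, 0.6]
opening: 0.539
```

Call:
{"name": "send_rows", "arguments": {
  "plan": [
    [[0,0,0,0,1],[0,0,0,0,1],[0,0,0,0,1],[0,0,0,0,1],[0,0,0,0,1],[0,0,0,0,1]]
  ]
}}

```text
time_s: 5.45
position: [0.4703, 0.3134, 0.1855]
tcp_rot: [[-1.0, 0.018, -0.0], [0.018, 1.0, -0.0], [0.0, -0.0, -1.0]]
force: [0.1, 0.7, -0.4]
opening: 0.181
```

Call:
{"name": "send_rows", "arguments": {
  "plan": [
    [[0,0,0.75,0,1],[0,0,0.75,0,1],[0.219,-0.21,0,-0.97,1],[0.219,-0.21,0,-0.97,1],[0.219,-0.21,0,-0.97,1],[0.219,-0.21,0,-0.97,1],[0.219,-0.21,0,-0.97,1],[0.219,-0.21,0,-0.97,1],[0.219,-0.21,0,-0.97,1],[0.219,-0.21,0,-0.97,1],[0.219,-0.21,0,-0.97,1],[0.219,-0.21,0,-0.97,1],[0.219,-0.21,0,-0.97,1],[0.219,-0.21,0,-0.97,1],[0.219,-0.21,0,-0.97,1],[0.219,-0.21,0,-0.97,1],[0.219,-0.21,0,-0.97,1],[0,0,0,0,1],[0,0,0,0,1]]
  ]
}}

```text
time_s: 7.35
position: [0.5685, 0.2188, 0.2302]
tcp_rot: [[-0.099, 0.995, -0.001], [0.995, 0.099, 0.0], [0.0, -0.001, -1.0]]
force: [-0.3, -0.2, 0.2]
opening: 0.183
```

```bash
python3 - <<'E'
from h import *
s=bot.read_state(); d=imaging.capture('wrist')
print(s['position'],s['opening'],s['time_s'])
cv2.imwrite('pics/w2.png',d['img'])
t=imaging.capture('top'); cv2.imwrite('pics/t2.png',cv2.resize(t['img'][140:290,125:275],None,fx=4,fy=4,interpolation=cv2.INTER_CUBIC))
E
```

```text
[0.56850957 0.2188079  0.23018899] 0.18340721373570082 7.35
```

View pics/w2.png

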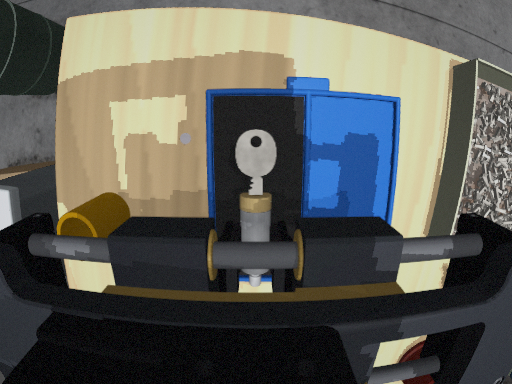

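View pics/t2.png

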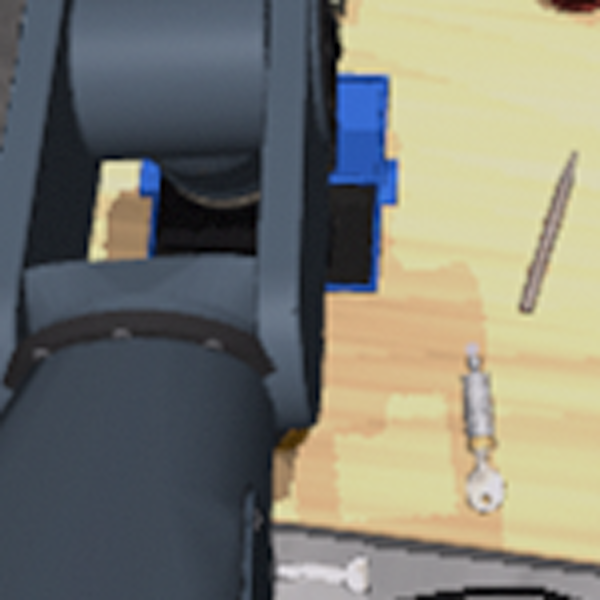

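Call:
{"name": "send_rows", "arguments": {
  "plan": [
    [[0,0,-0.45,0,1],[0,0,-0.45,0,1],[0,0,-0.3,0,1],[0,0,-0.12,0,1],[0,0,0,0,1],[0,0,0,0,0.45],[0,0,0,0,0.45],[0,0,0,0,0.45],[0,0,0.3,0,0.45],[0,0,0.7,0,0.3],[0,0,0.8,0,0],[0,0,0,0,0]]
  ]
}}

```text
time_s: 8.65
position: [0.5715, 0.2194, 0.2492]
tcp_rot: [[-0.097, 0.995, 0.009], [0.995, 0.097, 0.002], [0.001, 0.009, -1.0]]
force: [0.2, -0.3, 0.5]
opening: 0.445
```

```bash
python3 - <<'E'
from h import *
s=bot.read_state(); d=imaging.capture('wrist')
print(s['position'],s['opening'],s['time_s'])
cv2.imwrite('pics/w3.png',d['img'])
for n in ['core_a_mid','blue_tray','sleeve_a_mid']: print(n,[(np.round(m['at'],3).tolist(),round(m['conf'],2)) for m in mark_of('wrist',n)])
E
```

```text
[0.57146904 0.2194131  0.2492065 ] 0.4445804621834939 8.65
core_a_mid [([0.568, 0.216, 0.178], 0.8)]
blue_tray [([0.6, 0.24, 0.167], 0.92)]
sleeve_a_mid [([0.453, 0.212, 0.195], 0.66)]
```

View pics/w3.png

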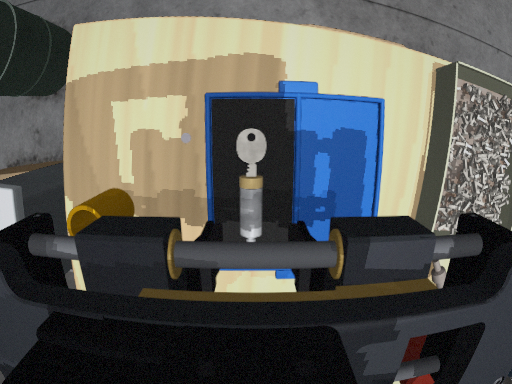

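Call:
{"name": "send_rows", "arguments": {
  "plan": [
    [[-0.2,-0.281,0,-0.965,0],[-0.2,-0.281,0,-0.965,0],[-0.2,-0.281,0,-0.965,0],[-0.2,-0.281,0,-0.965,0],[-0.2,-0.281,0,-0.965,0],[-0.2,-0.281,0,-0.965,0],[-0.2,-0.281,0,-0.965,0],[-0.2,-0.281,0,-0.965,0],[-0.2,-0.281,0,-0.965,0],[-0.2,-0.281,0,-0.965,0],[-0.2,-0.281,0,-0.965,0],[-0.2,-0.281,0,-0.965,0],[-0.2,-0.281,0,-0.965,0],[-0.2,-0.281,0,-0.965,0],[-0.2,-0.281,0,-0.965,0],[0,0,0,0,0],[0,0,0,0,0]]
  ]
}}

```text
time_s: 10.55
position: [0.4787, 0.0924, 0.2444]
tcp_rot: [[0.975, 0.22, -0.001], [0.22, -0.975, 0.0], [-0.001, -0.001, -1.0]]
force: [-0.7, -0.4, 0.6]
opening: 0.503
```

```bash
python3 - <<'E'
from h import *
s=bot.read_state(); d=imaging.capture('wrist')
print(s['position'],s['opening'],s['time_s'],s['tcp_rot'][:,1])
cv2.imwrite('pics/w4.png',d['img'])
np.save('w4.npy',dict(d=d,s=s),allow_pickle=True)
for n in ['core_b_mid']: print(n,[(np.round(m['at'],3).tolist(),round(m['conf'],2)) for m in mark_of('wrist',n)])
print(wproj(d,s,[[.479,.0925,.172]]))
E
```

```text
[0.47869193 0.09244882 0.24437347] 0.5031164319129207 10.55 [ 2.20192536e-01 -9.75456282e-01 -5.37038035e-04]
core_b_mid [([0.475, 0.09, 0.173], 0.56)]
[[252.99410659 212.13343369]]
```

View pics/w4.png

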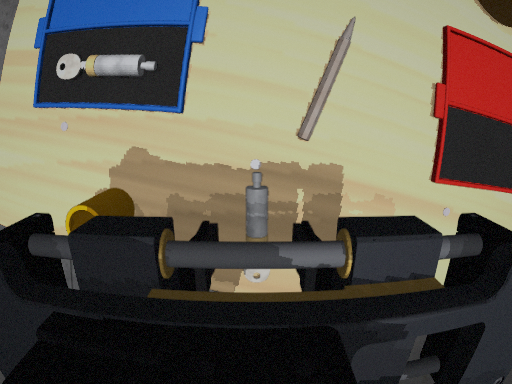

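Call:
{"name": "send_rows", "arguments": {
  "plan": [
    [[0,0,-0.7,0,0],[0,0,-0.7,0,0],[0,0,-0.4,0,0],[0,0,-0.157,0,0],[0,0,0,0,0],[0,0,0,0,1],[0,0,0,0,1],[0,0,0,0,1],[0,0,0,0,1],[0,0,0,0,1],[0,0,0,0,1],[0,0,0,0,1]]
  ]
}}

```text
time_s: 11.85
position: [0.4792, 0.0923, 0.1866]
tcp_rot: [[0.976, 0.219, 0.001], [0.219, -0.976, -0.0], [0.001, 0.0, -1.0]]
force: [-0.5, -1.0, 2.6]
opening: 0.178
```

Call:
{"name": "send_rows", "arguments": {
  "plan": [
    [[0,0,0.75,0,1],[0,0,0.75,0,1],[0.208,-0.402,0,0.931,1],[0.208,-0.402,0,0.931,1],[0.208,-0.402,0,0.931,1],[0.208,-0.402,0,0.931,1],[0.208,-0.402,0,0.931,1],[0.208,-0.402,0,0.931,1],[0.208,-0.402,0,0.931,1],[0.208,-0.402,0,0.931,1],[0.208,-0.402,0,0.931,1],[0.208,-0.402,0,0.931,1],[0.208,-0.402,0,0.931,1],[0.208,-0.402,0,0.931,1],[0.208,-0.402,0,0.931,1],[0.208,-0.402,0,0.931,1],[0.208,-0.402,0,0.931,1],[0.208,-0.402,0,0.931,1],[0,0,0,0,1],[0,0,0,0,1]]
  ]
}}

```text
time_s: 13.85
position: [0.5781, -0.1002, 0.2306]
tcp_rot: [[-0.136, 0.991, -0.002], [0.991, 0.136, 0.001], [0.001, -0.001, -1.0]]
force: [-0.0, 0.0, -0.3]
opening: 0.179
```

```bash
python3 - <<'E'
from h import *
s=bot.read_state(); d=imaging.capture('wrist')
print(s['position'],s['opening'],s['time_s'],s['tcp_rot'][:,1])
cv2.imwrite('pics/w5.png',d['img'])
for n in ['core_b_mid','red_tray','oil_can']: print(n,[(np.round(m['at'],3).tolist(),round(m['conf'],2)) for m in mark_of('wrist',n)])
E
```

```text
[ 0.57814023 -0.10021928  0.23061486] 0.17944958621563462 13.85 [ 0.99065205  0.13640567 -0.00141462]
core_b_mid [([0.58, -0.101, 0.218], 0.59)]
red_tray [([0.614, -0.114, 0.165], 0.73)]
oil_can [([0.772, 0.077, 0.168], 0.94)]
```

View pics/w5.png

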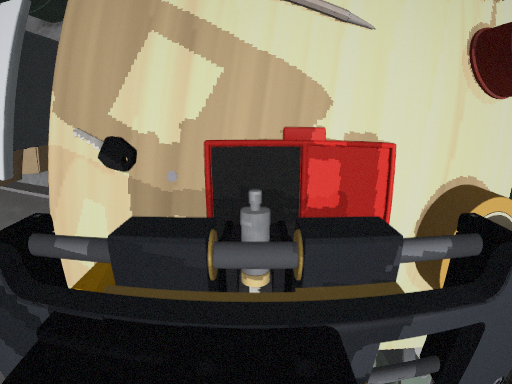

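Core B hangs centred over the red tray's lining (core col 256, lining cols 211–301), aligned with the walls. Lowering it.

Call:
{"name": "send_rows", "arguments": {
  "plan": [
    [[0,0,-0.45,0,1],[0,0,-0.45,0,1],[0,0,-0.3,0,1],[0,0,-0.12,0,1],[0,0,0,0,1],[0,0,0,0,0.45],[0,0,0,0,0.45],[0,0,0,0,0.45],[0,0,0.3,0,0.45],[0,0,0.7,0,0.3],[0,0,0.8,0,0],[0,0,0,0,0],[0,0,0,0,0]]
  ]
}}

```text
time_s: 15.35
position: [0.579, -0.1007, 0.2464]
tcp_rot: [[-0.139, 0.99, 0.002], [0.99, 0.139, -0.001], [-0.001, 0.002, -1.0]]
force: [-0.7, 0.7, -1.1]
opening: 0.479
```

```bash
python3 - <<'E'
from h import *
s=bot.read_state(); d=imaging.capture('wrist')
print(s['position'],s['opening'],s['time_s'],s['tcp_rot'][:,1])
cv2.imwrite('pics/w6.png',d['img'])
for n in ['core_b_mid','red_tray','key_head','key_tip','sleeve_b_mid']: print(n,[(np.round(m['at'],3).tolist(),round(m['conf'],2)) for m in mark_of('wrist',n)])
E
```

```text
[ 0.57899633 -0.10065379  0.24640153] 0.47891787773391226 15.35 [0.99030176 0.13892476 0.00152925]
core_b_mid [([0.578, -0.102, 0.182], 0.85)]
red_tray [([0.614, -0.114, 0.162], 0.91)]
key_head [([0.469, -0.07, 0.17], 0.85)]
key_tip [([0.424, -0.056, 0.165], 0.79)]
sleeve_b_mid []
```

View pics/w6.png

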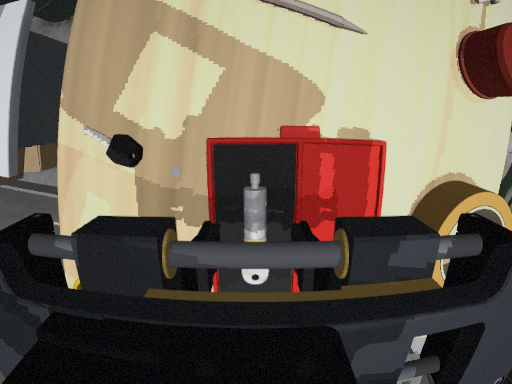

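Call:
{"name": "send_rows", "arguments": {
  "plan": [
    [[-0.308,0.0875,0,0.923,-0.1],[-0.308,0.0875,0,0.923,-0.1],[-0.308,0.0875,0,0.923,-0.1],[-0.308,0.0875,0,0.923,-0.1],[-0.308,0.0875,0,0.923,-0.1],[-0.308,0.0875,0,0.923,-0.1],[-0.308,0.0875,0,0.923,-0.1],[-0.308,0.0875,0,0.923,-0.1],[-0.308,0.0875,0,0.923,-0.1],[-0.308,0.0875,0,0.923,-0.1],[-0.308,0.0875,0,0.923,-0.1],[-0.308,0.0875,0,0.923,-0.1],[0,0,0,0,-0.1],[0,0,0,0,-0.1]]
  ]
}}

```text
time_s: 17.05
position: [0.4681, -0.0691, 0.2455]
tcp_rot: [[-0.947, 0.32, 0.0], [0.32, 0.947, -0.0], [-0.0, 0.0, -1.0]]
force: [0.6, 0.4, 0.1]
opening: 0.549
```

```bash
python3 - <<'E'
from h import *
s=bot.read_state(); d=imaging.capture('wrist')
print(s['position'],s['opening'],s['time_s'],s['tcp_rot'][:,1])
cv2.imwrite('pics/w7.png',d['img'])
np.save('w7.npy',dict(d=d,s=s),allow_pickle=True)
for n in ['key_head','key_tip']: print(n,[(np.round(m['at'],3).tolist(),round(m['conf'],2)) for m in mark_of('wrist',n)])
print(wproj(d,s,[[.468,-.069,.1695],[.425,-.055,.1695]]))
E
```

```text
[ 0.46813    -0.06914733  0.24554626] 0.5486909255902591 17.05 [3.20058179e-01 9.47397890e-01 2.22263142e-05]
key_head [([0.468, -0.068, 0.169], 0.81)]
key_tip [([0.421, -0.049, 0.168], 0.57)]
[[256.06680855 207.08210004]
 [255.40275113 148.46459687]]
```

View pics/w7.png

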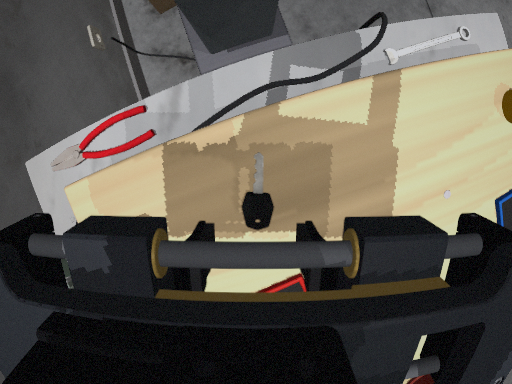

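Call:
{"name": "send_rows", "arguments": {
  "plan": [
    [[0,0,-0.7,0,-0.1],[0,0,-0.7,0,-0.1],[0,0,-0.43,0,-0.1],[0,0,-0.2,0,-0.1],[0,0,0,0,-0.1],[0,0,0,0,1],[0,0,0,0,1],[0,0,0,0,1],[0,0,0,0,1],[0,0,0,0,1],[0,0,0,0,1],[0,0,0,0,1]]
  ]
}}

```text
time_s: 18.4
position: [0.4682, -0.0691, 0.1852]
tcp_rot: [[-0.948, 0.318, 0.001], [0.318, 0.948, -0.0], [-0.001, 0.0, -1.0]]
force: [-0.2, 0.8, 6.0]
opening: 0.278
```

Call:
{"name": "send_rows", "arguments": {
  "plan": [
    [[0,0,0.75,0,1],[0,0,0.75,0,1],[0.467,0.824,0,-0.958,1],[0.467,0.824,0,-0.958,1],[0.467,0.824,0,-0.958,1],[0.467,0.824,0,-0.958,1],[0.467,0.824,0,-0.958,1],[0.467,0.824,0,-0.958,1],[0.467,0.824,0,-0.958,1],[0.467,0.824,0,-0.958,1],[0.467,0.824,0,-0.958,1],[0.467,0.824,0,-0.958,1],[0.467,0.824,0,-0.958,1],[0.467,0.824,0,-0.958,1],[0,0,0,0,1],[0,0,0,0,1]]
  ]
}}

```text
time_s: 20.0
position: [0.6353, 0.2278, 0.2287]
tcp_rot: [[-0.099, 0.995, -0.002], [0.995, 0.099, -0.001], [-0.001, -0.002, -1.0]]
force: [-0.2, -0.3, 0.2]
opening: 0.276
```

```bash
python3 - <<'E'
from h import *
s=bot.read_state(); d=imaging.capture('wrist')
print(s['position'],s['opening'],s['time_s'],s['tcp_rot'][:,1])
cv2.imwrite('pics/w8.png',d['img'])
for n in ['key_head','key_tip','blue_tray']: print(n,[(np.round(m['at'],3).tolist(),round(m['conf'],2)) for m in mark_of('wrist',n)])
E
```

```text
[0.63534836 0.22775229 0.22865102] 0.2760276294952417 20.0 [ 0.99504828  0.09936993 -0.0021283 ]
key_head [([0.632, 0.224, 0.214], 0.81)]
key_tip [([0.626, 0.273, 0.212], 0.61)]
blue_tray [([0.602, 0.24, 0.165], 0.61)]
```

View pics/w8.png

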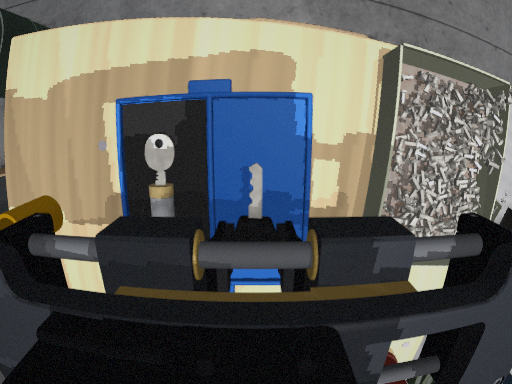

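Call:
{"name": "send_rows", "arguments": {
  "plan": [
    [[0.07,0,-0.45,0,1],[0,0,-0.45,0,1],[0,0,-0.3,0,1],[0,0,-0.15,0,1],[0,0,0,0,1],[0,0,0,0,0.28],[0,0,0,0,0.28],[0,0,0,0,0.28],[0,0,0.3,0,0.28],[0,0,0.7,0,0.1],[0,0,0.8,0,-0.2],[0,0,0,0,-0.3],[0,0,0,0,-0.3]]
  ]
}}

```text
time_s: 21.5
position: [0.6384, 0.2276, 0.2441]
tcp_rot: [[-0.097, 0.995, 0.002], [0.995, 0.097, 0.0], [0.0, 0.002, -1.0]]
force: [0.5, -0.4, -1.5]
opening: 0.613
```

```bash
python3 - <<'E'
from h import *
s=bot.read_state(); d=imaging.capture('wrist')
print(s['position'],s['opening'],s['time_s'],s['tcp_rot'][:,1])
cv2.imwrite('pics/w9.png',d['img'])
for n in ['key_head','key_tip','blue_tray','sleeve_a_mid']: print(n,[(np.round(m['at'],3).tolist(),round(m['conf'],2)) for m in mark_of('wrist',n)])
E
```

```text
[0.63835841 0.22764819 0.24411663] 0.6129380808192587 21.5 [0.9952525  0.09731104 0.00173672]
key_head [([0.637, 0.226, 0.171], 0.8)]
key_tip [([0.63, 0.276, 0.17], 0.91), ([0.568, 0.219, 0.179], 0.66)]
blue_tray [([0.602, 0.239, 0.163], 0.82)]
sleeve_a_mid [([0.457, 0.216, 0.19], 0.86)]
```

View pics/w9.png

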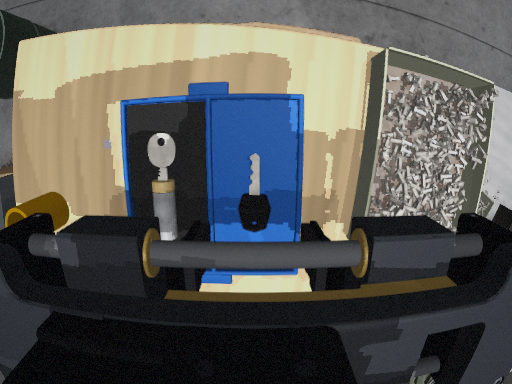

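Call:
{"name": "send_rows", "arguments": {
  "plan": [
    [[-0.763,-0.08,0.3,-0.98,-0.7],[-0.763,-0.08,0.3,-0.98,-0.7],[-0.763,-0.08,0,-0.98,-0.7],[-0.763,-0.08,0,-0.98,-0.7],[-0.763,-0.08,0,-0.98,-0.7],[-0.763,-0.08,0,-0.98,-0.7],[-0.763,-0.08,0,-0.98,-0.7],[-0.763,-0.08,0,-0.98,-0.7],[0,0,0,0,-0.7],[0,0,0,0,-0.7],[0,0,0,0,-0.7]]
  ]
}}

```text
time_s: 22.85
position: [0.4565, 0.2085, 0.2613]
tcp_rot: [[0.633, 0.774, 0.002], [0.774, -0.633, 0.0], [0.001, 0.001, -1.0]]
force: [0.3, -0.3, 0.7]
opening: 0.854
```

```bash
python3 - <<'E'
from h import *
s=bot.read_state(); d=imaging.capture('wrist')
print(s['position'],s['opening'],s['time_s'],s['tcp_rot'][:,1])
im=d['img'].copy()
for z in (.165,.22):
  p=wproj(d,s,[[.455+.017*np.cos(a),.205+.017*np.sin(a),z] for a in np.linspace(0,6.28,40)])
  cv2.polylines(im,[p.astype(np.int32)],True,(0,0,255),1)
cv2.imwrite('pics/w10.png',im); np.save('w10.npy',dict(d=d,s=s),allow_pickle=True)
for n in ['sleeve_a_mid']: print(n,[(np.round(m['at'],3).tolist(),round(m['conf'],2)) for m in mark_of('wrist',n)])
t=imaging.capture('side')
for n in ['sleeve_a_mid','sleeve_b_mid']: print(n,[(np.round(m['at'],3).tolist(),round(m['conf'],2)) for m in mark_of('side',n)])
E
```

```text
[0.45654274 0.20852242 0.26131496] 0.8544409707116012 22.85 [ 0.77402981 -0.63314819  0.00110682]
sleeve_a_mid [([0.455, 0.209, 0.189], 0.71)]
sleeve_a_mid [([0.452, 0.203, 0.194], 0.54), ([0.636, 0.272, 0.172], 0.25)]
sleeve_b_mid [([0.462, -0.176, 0.192], 0.38)]
```

View pics/w10.png

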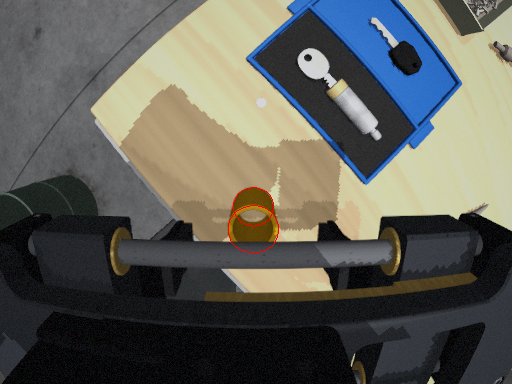

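Call:
{"name": "send_rows", "arguments": {
  "plan": [
    [[-0.03,-0.117,-0.3,0,-0.7],[0,0,-0.6,0,-0.7],[0,0,-0.6,0,-0.7],[0,0,-0.43,0,-0.7],[0,0,0,0,-0.3],[0,0,0,0,1],[0,0,0,0,1],[0,0,0,0,1],[0,0,0,0,1],[0,0,0,0,1],[0,0,0,0,1],[0,0,0,0,1]]
  ]
}}

```text
time_s: 24.3
position: [0.454, 0.2051, 0.2037]
tcp_rot: [[0.634, 0.773, 0.0], [0.773, -0.634, 0.0], [0.0, -0.0, -1.0]]
force: [-1.7, 1.5, 3.4]
opening: 0.383
```

Call:
{"name": "send_rows", "arguments": {
  "plan": [
    [[0,0,0.83,0,1],[0,0,0.83,0,1],[0.572,-0.841,0,-0.676,1],[0.572,-0.841,0,-0.676,1],[0.572,-0.841,0,-0.676,1],[0.572,-0.841,0,-0.676,1],[0.572,-0.841,0,-0.676,1],[0.572,-0.841,0,-0.676,1],[0.572,-0.841,0,-0.676,1],[0.572,-0.841,0,-0.676,1],[0.572,-0.841,0,-0.676,1],[0.572,-0.841,0,-0.676,1],[0.572,-0.841,0,-0.676,1],[0,0,0,0,1],[0,0,0,0,1]]
  ]
}}

```text
time_s: 25.8
position: [0.6424, -0.0732, 0.252]
tcp_rot: [[0.99, 0.139, -0.002], [0.139, -0.99, 0.001], [-0.002, -0.001, -1.0]]
force: [0.1, 0.4, -1.0]
opening: 0.382
```

```bash
python3 - <<'E'
from h import *
s=bot.read_state(); d=imaging.capture('wrist')
print(s['position'],s['opening'],s['time_s'],s['tcp_rot'][:,1])
im=d['img'].copy()
a=np.radians(8.1);R=np.array([[np.cos(a),-np.sin(a)],[np.sin(a),np.cos(a)]])
for rect in [(-.07,.07,-.072,.072),(.002,.066,-.068,.068)]:
  q=np.array([[rect[i],rect[j]] for i,j in ((0,2),(1,2),(1,3),(0,3))])@R.T+[.6145,-.1125]
  q=np.concatenate([np.linspace(q[i],q[(i+1)%4],10) for i in range(4)])
  p=wproj(d,s,np.c_[q,np.full(len(q),.173)])
  cv2.polylines(im,[p.astype(np.int32)],True,(0,255,255),1)
cv2.imwrite('pics/w11.png',im)
for n in ['sleeve_a_mid','red_tray','oil_can']: print(n,[(np.round(m['at'],3).tolist(),round(m['conf'],2)) for m in mark_of('wrist',n)])
E
```

```text
[ 0.64236607 -0.07317871  0.25203998] 0.38207980411890347 25.8 [ 0.13935643 -0.99024174 -0.00104253]
sleeve_a_mid [([0.646, -0.07, 0.243], 0.95)]
red_tray [([0.615, -0.118, 0.164], 0.65)]
oil_can [([0.774, 0.073, 0.166], 0.88)]
```

View pics/w11.png

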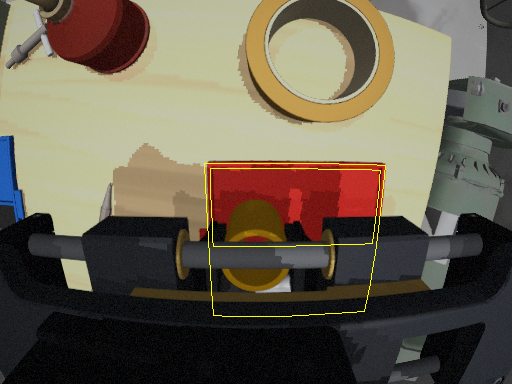

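Call:
{"name": "send_rows", "arguments": {
  "plan": [
    [[0,0,-0.5,0,1],[0,0,-0.5,0,1],[0,0,-0.35,0,1],[0,0,-0.13,0,1],[0,0,0,0,1],[0,0,0,0,1],[0,0,0,0,0.0],[0,0,0,0,-0.05],[0,0,0,0,-0.1],[0,0,0,0,-0.1],[0,0,0.5,0,-0.1],[0,0,0.8,0,-0.1],[0,0,0.6,0,-0.3],[0,0,0,0,-0.5]]
  ]
}}

```text
time_s: 27.4
position: [0.6447, -0.0732, 0.269]
tcp_rot: [[0.99, 0.14, 0.007], [0.14, -0.99, -0.002], [0.006, 0.003, -1.0]]
force: [0.8, 0.4, -0.9]
opening: 0.656
```

```bash
python3 - <<'E'
from h import *
s=bot.read_state(); d=imaging.capture('wrist')
print(s['position'],s['opening'],s['time_s'],s['tcp_rot'][:,1],s['force'])
cv2.imwrite('pics/w12.png',d['img'])
for n in ['sleeve_a_mid','red_tray']: print(n,[(np.round(m['at'],3).tolist(),round(m['conf'],2)) for m in mark_of('wrist',n)])
E
```

```text
[ 0.64472529 -0.07317415  0.26900229] 0.6559908979711012 27.4 [ 0.14014167 -0.99012735  0.00285498] [ 0.82248009  0.44590209 -0.88068909]
sleeve_a_mid [([0.645, -0.067, 0.192], 0.97)]
red_tray [([0.613, -0.114, 0.165], 0.74), ([0.775, 0.076, 0.166], 0.22)]
```

View pics/w12.png

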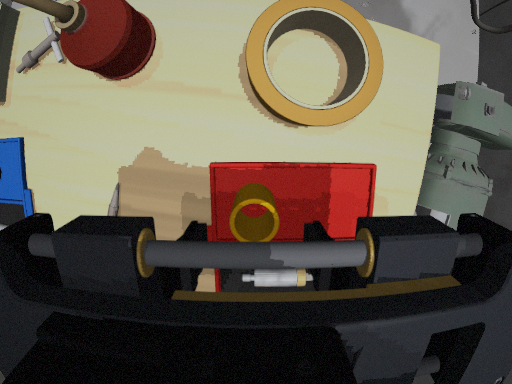

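Call:
{"name": "send_rows", "arguments": {
  "plan": [
    [[-0.754,-0.415,0,0,-0.7],[-0.754,-0.415,0,0,-0.7],[-0.754,-0.415,0,0,-0.7],[-0.754,-0.415,0,0,-0.7],[-0.754,-0.415,0,0,-0.7],[-0.754,-0.415,0,0,-0.7],[-0.754,-0.415,0,0,-0.7],[-0.754,-0.415,0,0,-0.7],[0,0,0,0,-0.7],[0,0,0,0,-0.7],[0,0,0,0,-0.7]]
  ]
}}

```text
time_s: 28.65
position: [0.4625, -0.172, 0.2653]
tcp_rot: [[0.99, 0.14, 0.0], [0.14, -0.99, 0.0], [0.0, -0.0, -1.0]]
force: [-0.3, 0.2, 1.7]
opening: 0.848
```

```bash
python3 - <<'E'
from h import *
s=bot.read_state(); d=imaging.capture('wrist')
print(s['position'],s['opening'],s['time_s'],s['tcp_rot'][:,1])
im=d['img'].copy()
for z in (.165,.22):
  p=wproj(d,s,[[.462+.017*np.cos(a),-.172+.017*np.sin(a),z] for a in np.linspace(0,6.28,40)])
  cv2.polylines(im,[p.astype(np.int32)],True,(0,0,255),1)
cv2.imwrite('pics/w13.png',im); np.save('w13.npy',dict(d=d,s=s),allow_pickle=True)
for n in ['sleeve_b_mid']: print(n,[(np.round(m['at'],3).tolist(),round(m['conf'],2)) for m in mark_of('wrist',n)])
E
```

```text
[ 0.46252636 -0.17200803  0.26533927] 0.8484352432248884 28.65 [ 1.40410314e-01 -9.90093298e-01 -4.52366879e-04]
sleeve_b_mid [([0.458, -0.177, 0.19], 0.68)]
```

View pics/w13.png

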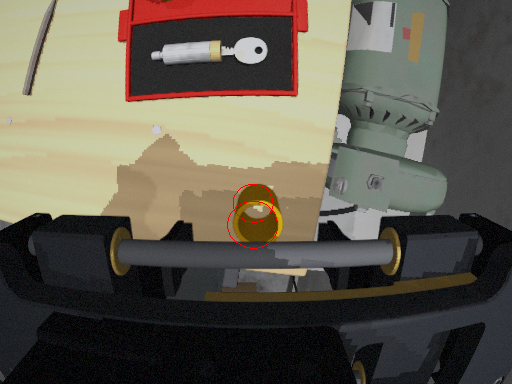

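```bash
python3 - <<'E'
from h import *
d=np.load('top.npy',allow_pickle=True).item()
for z in (0,.1,.2,.3): print(z,back(d,[(378,250),(385,262),(381,200),(395,240)],z)[:,:2].round(3).tolist())
w=np.load('w13.npy',allow_pickle=True).item()
for z in (0.05,.1,.2,): print(z,wback(w['d'],w['s'],[(330,165),(328,205),(343,120),(445,185)],z)[:,:2].round(3).tolist())
cv2.imwrite('pics/crop3.png',cv2.resize(d['img'][120:290,330:450],None,fx=4,fy=3.5*8/7,interpolation=cv2.INTER_CUBIC)[:600])
E
```

```text
0 [[0.519, -0.284], [0.488, -0.306], [0.665, -0.285], [0.553, -0.331]]
0.1 [[0.507, -0.254], [0.479, -0.274], [0.641, -0.255], [0.539, -0.297]]
0.2 [[0.496, -0.224], [0.471, -0.242], [0.617, -0.224], [0.525, -0.263]]
0.3 [[0.485, -0.194], [0.462, -0.21], [0.593, -0.194], [0.51, -0.228]]
0.05 [[0.493, -0.264], [0.442, -0.271], [0.551, -0.271], [0.495, -0.445]]
0.1 [[0.498, -0.25], [0.454, -0.256], [0.548, -0.256], [0.5, -0.406]]
0.2 [[0.508, -0.222], [0.478, -0.227], [0.542, -0.226], [0.509, -0.328]]
```

View pics/crop3.png

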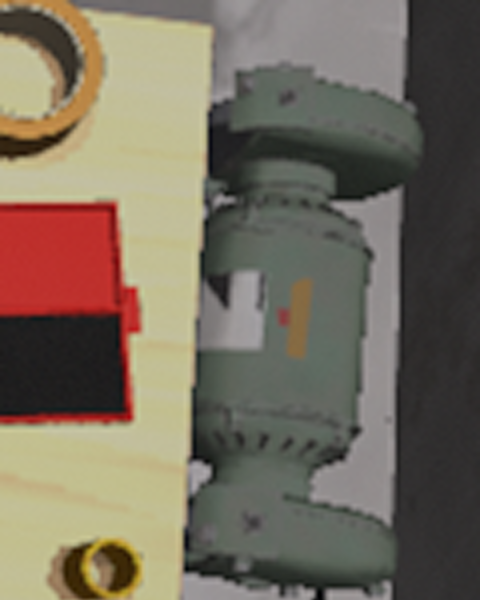

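```bash
python3 - <<'E'
from h import *
d=np.load('top.npy',allow_pickle=True).item()
t=cv2.resize(d['img'][105:175,295:375],None,fx=7,fy=7,interpolation=cv2.INTER_CUBIC); cv2.imwrite('pics/ring.png',t)
import glob
# ring corner candidates
for z in (.165,.19,.21,.23): print(z,back(d,[(335,153)],z)[:,:2].round(3).tolist())
E
```

```text
0.165 [[0.733, -0.11]]
0.19 [[0.724, -0.106]]
0.21 [[0.717, -0.103]]
0.23 [[0.71, -0.099]]
```

View pics/ring.png

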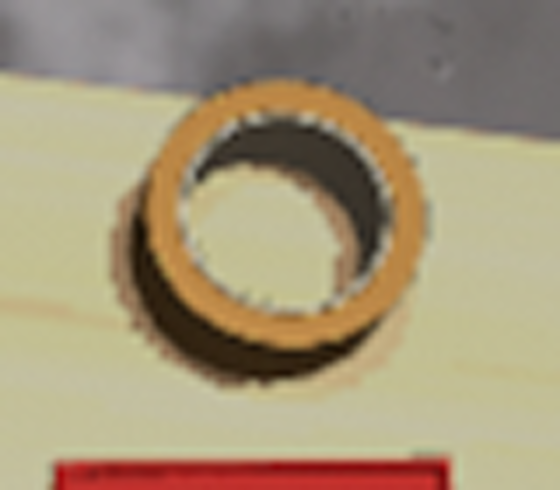

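Call:
{"name": "send_rows", "arguments": {
  "plan": [
    [[0,0,0.9,0,-0.7],[0,0,0.9,0,-0.7],[0,0,0.9,0.982,-0.7],[0,0,0,0.982,-0.7],[0,0,0,0.982,-0.7],[0,0,0,0.982,-0.7],[0,0,0,0.982,-0.7],[0,0,0,0.982,-0.7],[0,0,0,0.982,-0.7],[0,0,0,0.982,-0.7],[0,0,0,0.982,-0.7],[0,0,0,0.982,-0.7],[0,0,0,0.982,-0.7],[0,0,0,0.982,-0.7],[0,0,0,0.982,-0.7],[0,0,0,0.982,-0.7],[0,0,-0.9,0.982,-0.7],[0,-0.057,-0.9,0.982,-0.7],[0,0,-0.9,0,-0.7],[0,0,0,0,-0.7]]
  ]
}}

```text
time_s: 30.75
position: [0.4602, -0.1722, 0.2625]
tcp_rot: [[-0.141, 0.99, -0.007], [0.99, 0.141, 0.005], [0.006, -0.006, -1.0]]
force: [-0.2, 0.1, 0.3]
opening: 0.85
```

```bash
python3 - <<'E'
from h import *
s=bot.read_state(); d=imaging.capture('wrist'); s=bot.read_state(); d=imaging.capture('wrist')
print(s['position'],s['opening'],s['time_s'],s['tcp_rot'][:,1])
im=d['img'].copy()
for z in (.165,.22):
  p=wproj(d,s,[[.462+.017*np.cos(a),-.1737+.017*np.sin(a),z] for a in np.linspace(0,6.28,40)])
  cv2.polylines(im,[p.astype(np.int32)],True,(0,0,255),1)
cv2.imwrite('pics/w14.png',im); 
for n in ['sleeve_b_mid']: print(n,[(np.round(m['at'],3).tolist(),round(m['conf'],2)) for m in mark_of('wrist',n)])
E
```

```text
[ 0.46145253 -0.17302298  0.26445703] 0.8503997747537324 30.8 [ 0.98997272  0.14122618 -0.00302943]
sleeve_b_mid [([0.456, -0.174, 0.194], 0.7)]
```

View pics/w14.png

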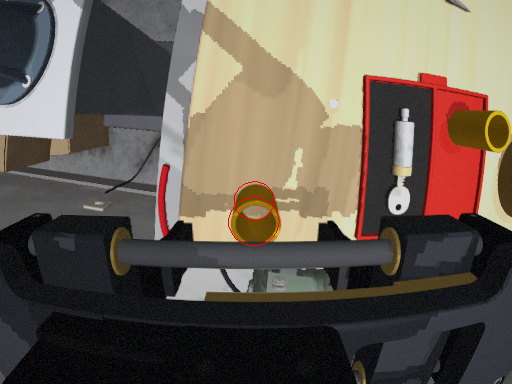

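Call:
{"name": "send_rows", "arguments": {
  "plan": [
    [[0,0,-0.5,0,-0.7],[0,0,-0.6,0,-0.7],[0,0,-0.6,0,-0.7],[0,0,-0.31,0,-0.7],[0,0,0,0,-0.3],[0,0,0,0,1],[0,0,0,0,1],[0,0,0,0,1],[0,0,0,0,1],[0,0,0,0,1],[0,0,0,0,1],[0,0,0,0,1]]
  ]
}}

```text
time_s: 32.1
position: [0.462, -0.1741, 0.2057]
tcp_rot: [[-0.141, 0.99, 0.0], [0.99, 0.141, -0.0], [-0.0, 0.0, -1.0]]
force: [-0.5, 0.7, 2.5]
opening: 0.386
```

Call:
{"name": "send_rows", "arguments": {
  "plan": [
    [[0,0,0.83,0,1],[0,0,0.83,0,1],[0.797,0.128,0,0,1],[0.797,0.128,0,0,1],[0.797,0.128,0,0,1],[0.797,0.128,0,0,1],[0.797,0.128,0,0,1],[0.797,0.128,0,0,1],[0.797,0.128,0,0,1],[0.797,0.128,0,0,1],[0,0,0,0,1],[0,0,0,0,1],[0,0,0,0,1]]
  ]
}}

```text
time_s: 33.4
position: [0.6519, -0.1431, 0.2546]
tcp_rot: [[-0.14, 0.99, -0.002], [0.99, 0.14, 0.001], [0.001, -0.002, -1.0]]
force: [-0.2, -0.3, -0.5]
opening: 0.386
```

```bash
python3 - <<'E'
from h import *
s=bot.read_state(); d=imaging.capture('wrist')
print(s['position'],s['opening'],s['time_s'],s['tcp_rot'][:,1])
im=d['img'].copy()
a=np.radians(8.1);R=np.array([[np.cos(a),-np.sin(a)],[np.sin(a),np.cos(a)]])
for rect in [(-.07,.07,-.072,.072),(.002,.066,-.068,.068)]:
  q=np.array([[rect[i],rect[j]] for i,j in ((0,2),(1,2),(1,3),(0,3))])@R.T+[.6145,-.1125]
  q=np.concatenate([np.linspace(q[i],q[(i+1)%4],10) for i in range(4)])
  p=wproj(d,s,np.c_[q,np.full(len(q),.173)])
  cv2.polylines(im,[p.astype(np.int32)],True,(0,255,255),1)
cv2.imwrite('pics/w15.png',im)
for n in ['sleeve_a_mid','red_tray','oil_can']: print(n,[(np.round(m['at'],3).tolist(),round(m['conf'],2)) for m in mark_of('wrist',n)])
E
```

```text
[ 0.65188868 -0.14314626  0.25457603] 0.3857865030450636 33.4 [ 0.9901051   0.14031008 -0.00222937]
sleeve_a_mid [([0.645, -0.067, 0.195], 0.73)]
red_tray [([0.611, -0.116, 0.164], 0.86)]
oil_can [([0.645, -0.07, 0.195], 0.71), ([0.648, -0.141, 0.244], 0.48)]
```

View pics/w15.png

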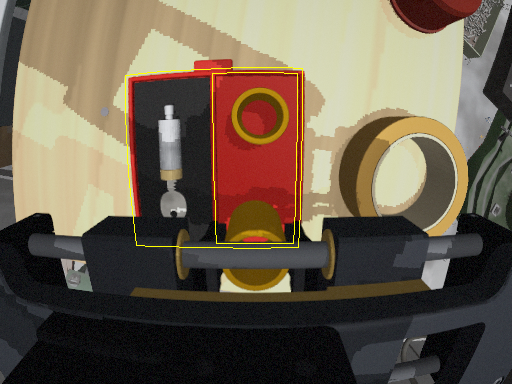

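Call:
{"name": "send_rows", "arguments": {
  "plan": [
    [[0,0,-0.5,0,1],[0,0,-0.5,0,1],[0,0,-0.35,0,1],[0,0,-0.15,0,1],[0,0,0,0,1],[0,0,0,0,1],[0,0,0,0,0.0],[0,0,0,0,-0.05],[0,0,0,0,-0.1],[0,0,0,0,-0.1],[0,0,0.5,0,-0.1],[0,0,0.8,0,-0.1],[0,0,0.9,0,-0.1],[0,0,0.9,0,-0.1],[-0.5,0,0.5,0,-0.1],[-0.9,0,0,0,-0.1],[-0.9,0,0,0,-0.1],[-0.9,0,0,0,-0.1],[0,0,0,0,-0.1]]
  ]
}}

```text
time_s: 35.5
position: [0.5539, -0.1426, 0.3185]
tcp_rot: [[-0.14, 0.99, -0.003], [0.99, 0.14, 0.001], [0.001, -0.003, -1.0]]
force: [0.8, -1.2, -0.1]
opening: 0.551
```

```bash
python3 - <<'E'
from h import *
s=bot.read_state(); d=imaging.capture('wrist')
print(s['position'],s['opening'],s['time_s'])
cv2.imwrite('pics/w16.png',d['img'])
for n in ['sleeve_a_mid','red_tray','core_b_mid']: print(n,[(np.round(m['at'],3).tolist(),round(m['conf'],2)) for m in mark_of('wrist',n)])
t=imaging.capture('top'); cv2.imwrite('pics/t16.png',t['img'])
E
```

```text
[ 0.55389661 -0.14256021  0.31850115] 0.5507421880875389 35.5
sleeve_a_mid [([0.648, -0.068, 0.194], 0.9)]
red_tray [([0.615, -0.114, 0.163], 0.92), ([0.651, -0.144, 0.196], 0.45)]
core_b_mid [([0.579, -0.104, 0.178], 0.7)]
```

View pics/w16.png

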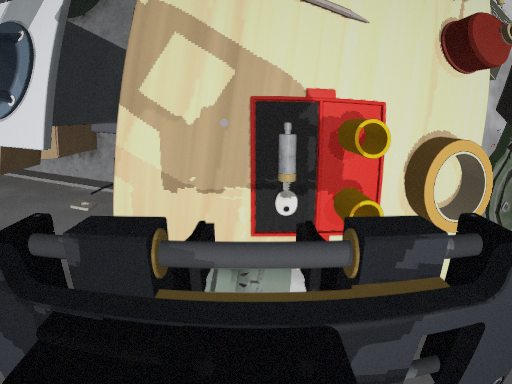

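View pics/t16.png

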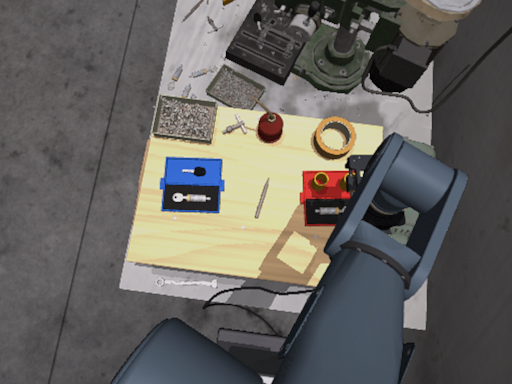

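Call:
{"name": "send_rows", "arguments": {
  "plan": [
    [[-0.5,0.9,0.5,0,-0.1],[-0.5,0.9,0.5,0,-0.1],[-0.5,0.9,0,0,-0.1],[-0.5,0.9,0,0,-0.1],[-0.5,0.9,0,0,-0.1],[-0.5,0.9,0,0,-0.1],[-0.5,0.9,0,0,-0.1],[0,0,0,0,-0.1],[0,0,0,0,-0.1]]
  ]
}}

```text
time_s: 36.65
position: [0.453, 0.0461, 0.3485]
tcp_rot: [[-0.142, 0.99, 0.001], [0.99, 0.142, -0.001], [-0.001, 0.001, -1.0]]
force: [-0.1, -0.3, -0.5]
opening: 0.552
```

```bash
python3 - <<'E'
from h import *
s=bot.read_state(); print(s['position'],s['opening'],s['time_s'],s['force'])
t=imaging.capture('top'); cv2.imwrite('pics/t17.png',cv2.resize(t['img'][100:290,125:385],None,fx=3,fy=3,interpolation=cv2.INTER_CUBIC))
def rel(p,c,a):
    a=np.radians(a); v=np.array(p[:2])-c; return np.round([v[0]*np.cos(a)+v[1]*np.sin(a),-v[0]*np.sin(a)+v[1]*np.cos(a),p[2]-.165],4).tolist()
C={'red':([.6145,-.1125],8.1),'blue':([.6015,.2393],5.5)}
for cam in ('top','side'):
  if cam=='side': imaging.capture('side')
  for n,tr in [('core_a_mid','blue'),('core_b_mid','red'),('sleeve_a_mid','red'),('sleeve_b_mid','red'),('key_head','blue'),('key_tip','blue')]:
    for m in mark_of(cam,n): print(cam,n,np.round(m['at'],3).tolist(),round(m['conf'],2),{k:rel(m['at'],*v) for k,v in C.items() if abs(rel(m['at'],*v)[1])<.1})
  for n in ['punch','oil_can']: print(cam,n,[(np.round(m['at'],3).tolist(),round(m['conf'],2)) for m in mark_of(cam,n)])
E
```

```text
[0.45297358 0.04611773 0.34848302] 0.5520633129943753 36.65 [-0.05210384 -0.34233322 -0.49164947]
top core_a_mid [0.566, 0.216, 0.177] 0.54 {'blue': [-0.0381, -0.0197, 0.0121]}
top core_b_mid [0.579, -0.101, 0.178] 0.76 {'red': [-0.0335, 0.0166, 0.013]}
top core_b_mid [0.564, 0.219, 0.18] 0.57 {'blue': [-0.0391, -0.0163, 0.0145]}
top sleeve_a_mid [0.644, -0.071, 0.198] 0.47 {'red': [0.0353, 0.0365, 0.033]}
top sleeve_b_mid [0.655, -0.14, 0.199] 0.72 {'red': [0.0365, -0.0333, 0.0342]}
top key_head [0.635, 0.229, 0.171] 0.48 {'blue': [0.0327, -0.0134, 0.0058]}
top key_tip [0.601, 0.238, 0.163] 0.68 {'blue': [-0.0007, -0.0011, -0.0018]}
top key_tip [0.634, 0.273, 0.173] 0.52 {'blue': [0.0355, 0.0302, 0.0081]}
top punch []
top oil_can [([0.77, 0.069, 0.167], 0.74)]
side core_a_mid [0.638, 0.222, 0.169] 0.59 {'blue': [0.0348, -0.0209, 0.0037]}
side core_a_mid [0.568, 0.216, 0.175] 0.54 {'blue': [-0.0351, -0.0202, 0.0099]}
side key_head [0.636, 0.225, 0.172] 0.6 {'blue': [0.0329, -0.0175, 0.007]}
side key_tip [0.635, 0.273, 0.174] 0.6 {'blue': [0.0369, 0.0303, 0.0089]}
side punch []
side oil_can []
```

View pics/t17.png

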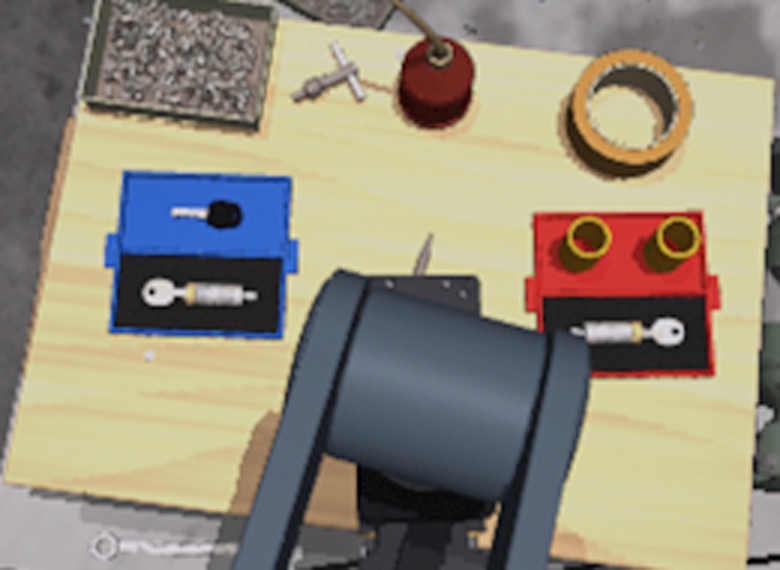

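All five parts lie in the middle of their compartments: the key at (205,213), the blue tray's core at (200,293), the sleeves at (588,242) and (678,242), and the red tray's core at (630,332). The oil can and the punch are where they were, and the gripper is clear, so I'm handing in.

```bash
python3 - <<'E'
from rig import bot
print(bot.hand_in()); print(bot.read_state()['time_s'])
E
```

```text
the job is handed in; nothing more can be done
None
the job is handed in; nothing more can be done
```

Both lock kits are made up, and I handed the job in at about 37 s of the 106 s allowed. The hand-in gives no verdict.

- **Red tray:** one core lies lengthwise on the rubber lining, and both sleeves stand about 70 mm apart in the bare compartment.
- **Blue tray:** the other core lies lengthwise on the lining, and the key lies flat in the bare compartment.

**Last checks (top and side cameras):**

| Part | Tray | x in tray frame (mm) | y in tray frame (mm) |
|---|---|---|---|
| Core | blue | -35 to -39 | -16 to -20 |
| Core | red | -34 | +17 |
| Sleeve | red | +35 | +37 |
| Sleeve | red | +37 | -33 |
| Key head | blue | +33 | -13 to -18 |
| Key tip | blue | +36 | +30 |

- **Within limits:** every x and y value is well inside its limits. The gripper is raised clear and touches nothing.
- **Heights:** these agree with the limits only to the networks' 4 mm accuracy. One blue core reading (14.5 mm) sat on its limit and one sleeve reading (34.2 mm) was just over. The pictures show everything flat or upright.
- **False reports:** the networks put one key tip at the blue tray's centre and took the key for a core once. The pictures show both are wrong.
- **Bystanders:** the oil can reads within about 4 mm of its start. The networks did not find the punch in the last pictures; its visible tip is where it was, and nothing passed near it below about 35 mm.

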